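Reject the red collar, index the spindle flat and hold the green stop collar on it

ROBOT

A 7-joint arm with a two-finger parallel gripper is mounted at the origin on the work surface. World frame = base frame: x ahead of the robot, y to its left, z up, the work surface at z = 0. Lengths are in m, angles in rad, forces in N, time in s.
With the tool pointing down it reaches from about 0.425 to 0.975 m from the base axis. Payload 16.7 kg.
Tool frame: the origin (TCP) lies between the finger pads; the fingertips stand 22 mm ahead of it and the grasp point (between the pads) lies 3 mm ahead of it; z points along the fingers, y is the line along which they close (so a half turn about z gives the same grasp; the last joint's range is limited). The gripper opens to 85 mm and grips with 20 to 120 N. Pads are 22 mm wide; open, the fingers measure 114 mm over their backs; the gripper's body (76 mm by 85 mm) begins 54 mm behind the grasp point. The pads swing forward as they close: fully open they stand 13 mm farther back than shut.
Start: joints at [1.089, 0.426, 0.074, 1.606, -0.034, 1.111, -0.067], TCP at [0.22, -0.638, 0.253] pointing down, gripper open.
Joint ranges: [-2.85, 2.85], [-0.5, 2.14], [-1.23, 1.37], [0.21, 2.46], [-1.02, 4.16], [0.16, 2.05], [-2.73, 2.73]. Speed limits (rad/s): [1.89, 1.89, 2.39, 2.39, 3.01, 3.01, 3.01].

INTERFACE

Orientations are given as a rotation vector (axis times angle).
In Python, from station import r, set_gripper, optics, workorder gives the robot as it stands. Calls block until the motion is done:
- r.goto(position, orientation): joint-space move of the TCP to a pose.
- r.servo_line(position, v=0.15, attitude=None, contact_N=None): straight line of the TCP; attitude=None keeps the orientation; v is the mean speed in m/s. With contact_N (N) it stops when the force on the tool has changed by that much, and returns True; else False.
- r.move_joints(angles): joint-space move.
- set_gripper(opening, effort=None): finger opening in m; effort is the grip in N (None keeps the last); returns when the fingers have stopped.
- r.wait(seconds).
- r.solve_ik(position, orientation): joint angles nearest the present ones, or None.
- r.state(): the state.
- optics.snapshot(name): name is "scene" or "top" or "wrist"; returns (picture, depth): 384x512x3 uint8, red, green, blue; 384x512 float32, m along the optical axis (not along the pixel's ray), 0 where there is no reading.
- optics.camera_params(name): a dict with "camera_matrix" (3x3 intrinsics, pixels), "D" ([k1, k2, p1, p2, k3] as OpenCV has them; the pictures are not rectified), "R" (3x3) and "t" (3): a world point X has camera coordinates R X + t. Camera axes: x right, y down, z forward; pixel columns grow to the right and rows downward; lengths in m; the calibration is good to about 2 mm. A picture is of the moment at which its call begins: read the wrist's pose just before it. camera_params takes no time and is no camera call; for the wrist camera it gives the pose at the moment of the call.
A pose or a line that the arm cannot do raises r.IKError and nothing moves.
- workorder.hand_in(): hands the job in; it is judged then, once.
The state is a dict: "time_s": time; "q": joint angles; "joint_velocities": joint speeds; "joint_efforts": joint torques, N m; "ee_pos": TCP position; "eef_rot": TCP orientation; "wrist_force": force on the tool from outside, world axes, zero at the start; "ft_torque": the same for the moment, N m; "opening": finger opening in m; "finger_force": force on a finger pad.
Only numpy, scipy, OpenCV 4.12 (cv2) and the standard library are available. Lean on these libraries where they do the work, as an engineer would, in place of code of your own. Each camera call takes 0.05 s, during which the arm holds its last target. There are 200 camera calls.

TASK

Two stop collars for the sander spindle lie on the bench: put the red-tagged one in the red reject tray and let go of it. Then pinch the bare spindle shaft with the fingers, turn it until its flat faces the brass pointer, and let it go. Finally slide the green-tagged collar down over the shaft with its set screw pointing the same way as the flat, press it down against the sprung sleeve as far as the sleeve will go, and finish while still gripping the collar and holding it down there; leave everything else on the bench where it is.

Things in the scene. Friction and masses are not known exactly. Their poses are not given: they have to be found in the camera images.
- green_collar_mid (a point): Centre (half-way up, on the bore axis) of the good stop collar: an aluminium ring with green tag patches on top, outer diameter 44 mm, 26 mm tall, 0.11 to 0.24 kg, lying flat on the bench, underside 13 mm below this point. Bore 23 mm: about 1.5 mm clearance all round on the shaft. Its set screw points along the point's own -x axis. Grip it along the point's y axis, clear of the screw head; z up.
- green_collar: The good, green-tagged collar, whole: its origin lies at the centre of its underside, axes as for green_collar_mid (set screw towards its -x).
- green_collar_screw (a point): Outer end of the green collar's brass screw head, 27.5 mm from the collar's axis, half-way up (head 9 mm across, sticks out 6 mm). Inside the bore the screw carries a flat brass pad, 12 mm wide, 3 to 23 mm above the underside, 7.7 mm from the axis: the collar goes down the shaft only with the screw within about 0.2 rad of the direction the flat faces.
- red_collar_mid (a point): Centre (half-way up, on the bore axis) of the reject collar: same shape, sizes and axes as the green one (screw head towards -x), with red tag patches on its top face. Lies flat on the bench.
- red_collar: The red-tagged collar, whole: its origin lies at the centre of its underside.
- reject_tray: Red open tray, fixed to the bench, 150 x 150 mm outside, 40 mm high, walls and floor 5 mm; inside 140 x 140 mm. Origin at the centre of its underside; x and y along its sides.
- spindle_unit: Blue spindle unit fixed to the bench: square foot 120 x 120 x 12 mm, round housing 76 mm in diameter up to 40 mm, dark seal 48 mm in diameter up to 44 mm, above it sleeve and shaft. Origin at the bottom centre of the foot, on the shaft axis. The brass pointer (10 mm wide, top at 44 mm) lies on the housing on the unit's own -x side and points at the shaft.
- seat (a point): Point on the shaft axis at the top of the sprung sleeve when it is not pressed, 62 mm above the bench. Its axes are the unit's axes and do not turn with the shaft: -x points to the brass pointer.
- spindle (a joint): Angle (rad) of the upright shaft, counter-clockwise positive seen from above. At 0 its flat faces the brass pointer (the unit's -x side); at angle a the flat faces the unit's -x direction turned by a. It always starts between 0.5 and 1.3. Friction (0.05 N m) keeps it where it is left.
- shaft_top (a point): Centre of the top end of the upright dark steel shaft, 20 mm in diameter, with a flat milled along its whole visible length 6 mm from the axis: fingers closed squarely on flat and back measure 16 mm, elsewhere up to 20 mm, so they feel the flat. 107 mm above the bench, 45 mm above the sleeve; top 5 mm tapered to 12 mm. White stripes mark the flat. The point turns with the shaft: its -x axis is the way the flat faces.
- sleeve (a joint): How far (m) the sprung steel sleeve around the shaft is pressed down: 0 up, 0.008 at its stop. Spring: 3.5 N at the start of travel, 9 N at the stop.
- sleeve_top (a point): Centre of the top of the sprung steel sleeve (34 mm in diameter, round the shaft, top 62 mm above the bench when up, 54 mm at its stop) on which the collar sits.
- chisel: Bystander: wood chisel with an orange handle, 240 mm, lying beyond the spindle unit. Leave alone.
- offcut: Bystander: pale wood block 60 x 45 x 25 mm. Leave alone.
- hex_key: Bystander: dark L-shaped hex key, 100 x 30 mm, 8 mm thick. Leave alone.
- screw_jar: Bystander: amber jar, 66 mm in diameter, 80 mm tall. Leave alone.
- small_board: Bystander: pale recessed wooden board 100 x 170 x 18 mm. Leave alone.
Things that resemble listed ones, but are neither listed nor needed, are in the scene too. Leave any pink look-alike of the red_collar alone.

How it is judged:
On the way, in this order (a step that is already met when the one before it is completed fails the run):
1. the red-tagged collar lies in the reject tray, let go (x of red_collar_mid in the frame of reject_tray between -0.055 and 0.055 m and y of red_collar_mid in the frame of reject_tray between -0.055 and 0.055 m and z of red_collar_mid in the frame of reject_tray below 0.03 m and contact force between the fingers and red_collar below 0.05 N), for 0.2 s.
2. the fingers, on the bare shaft, have turned its flat to the pointer (value of joint spindle between -0.2 and 0.2 rad and contact force between the fingers and spindle above 1 N and horizontal distance between green_collar_mid and seat above 0.06 m), for 0.1 s.
3. the shaft is let go with its flat still facing the pointer (value of joint spindle between -0.2 and 0.2 rad and contact force between the fingers and spindle below 0.05 N and horizontal distance between green_collar_mid and seat above 0.06 m), for 0.1 s.
At the end, for the whole second after the job is handed in: Red collar let go in the tray (centre within 55 mm of its centre each way); flat within 0.2 rad of the pointer; green collar on the shaft within 4 mm, upright, its screw within 13 degrees of the pointer, pressing the sleeve over 5 of its 8 mm, at rest and still gripped (all of step 1 and value of joint spindle between -0.2 and 0.2 rad and x of green_collar_screw in the frame of seat below -0.02 m and y of green_collar_screw in the frame of seat between -0.0065 and 0.0065 m and horizontal distance between green_collar_mid and seat below 0.004 m and angle between green_collar_mid's own z axis and vertical below 0.12 rad and z of green_collar_mid in the frame of seat below 0.009 m and value of joint sleeve above 0.005 m and contact force between green_collar and sleeve above 2 N and contact force between the fingers and green_collar above 3 N and linear speed of green_collar below 0.02 m/s); the arm keeps its last pose, push and grip.
It fails at once if a bystander (chisel, offcut, hex key, jar or small board) is pushed aside by more than 30 mm (distance of any of chisel, offcut, hex_key, screw_jar, small_board from where it was at the start of the episode above 0.03 m).
It also fails if it takes over 61 s, if anything falls off the work surface, if the arm or the gripper's body presses on something with over 40 N, if the wrist force passes 120 N, or if a joint passes its speed limit or range.

## Working session

There is one attempt and no reset: what is moved stays moved. The work goes in short steps, each a Python script; the robot and the scene stay as the last script left them, time stands still between calls to the robot, and variables do not carry over. Pictures are saved under pics/ and viewed, at most 10 in all, crops included, and the job is handed in when it is done.

```bash
ls; mkdir -p pics
python3 - <<'E'
from station import r,optics
import cv2,numpy as np
a,da=optics.snapshot("scene");b,db=optics.snapshot("top")
np.savez("s0.npz",a=a,da=da,b=b,db=db)
cv2.imwrite("pics/scene0.png",a[:,:,::-1]);cv2.imwrite("pics/top0.png",cv2.resize(b,(768,576))[:,:,::-1])
for n in("scene","top","wrist"):
    p=optics.camera_params(n);print(n,{k:np.round(v,4).tolist() for k,v in p.items()})
s=r.state();print(s["time_s"],s["eef_rot"],s["wrist_force"],s["opening"])
E
```

```text
pics
scene {'camera_matrix': [[455.9081, 0.0, 263.3134], [0.0, 455.9081, 194.2478], [0.0, 0.0, 1.0]], 'D': [-0.179, 0.0, 0.0, 0.0, 0.0], 'R': [[-0.774, 0.633, 0.0167], [0.3936, 0.5016, -0.7703], [-0.496, -0.5896, -0.6374]], 't': [0.4502, -0.1818, 1.658]}
top {'camera_matrix': [[445.7606, 0.0, 257.9821], [0.0, 445.7606, 193.146], [0.0, 0.0, 1.0]], 'D': [-0.0274, 0.0, 0.0, 0.0, 0.0], 'R': [[0.0208, -0.9998, 0.0063], [-0.9952, -0.0213, -0.095], [0.0951, -0.0043, -0.9955]], 't': [0.0161, 0.623, 1.1129]}
wrist {'camera_matrix': [[307.438, 0.0, 260.6372], [0.0, 307.438, 189.0864], [0.0, 0.0, 1.0]], 'D': [-0.0797, 0.0, 0.0, 0.0, 0.0], 'R': [[0.3252, -0.9456, -0.0004], [-0.8952, -0.308, 0.3221], [-0.3047, -0.1044, -0.9467]], 't': [-0.6743, -0.0419, 0.3808]}
0.1 [-3.09739179e+00 -5.18542747e-01  4.20623622e-04] [ 0.77673164 -0.40644482 -0.46601153] 0.08514750377238166
```

View pics/top0.png

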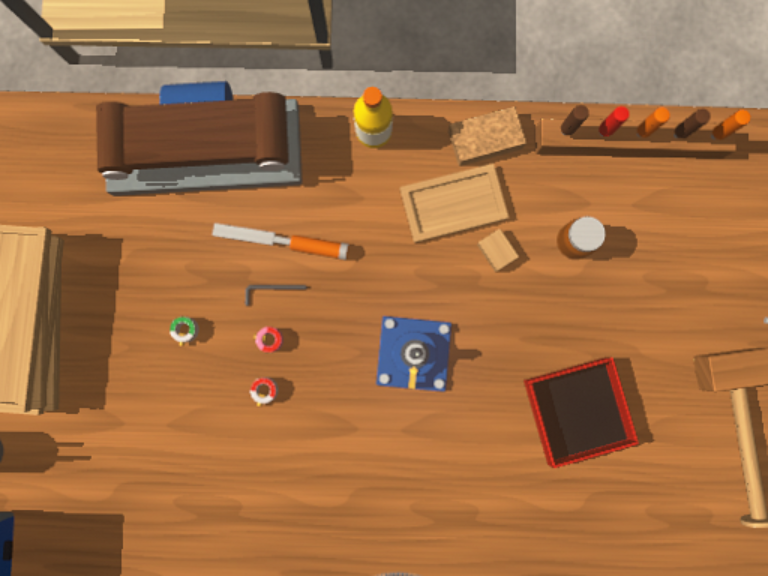

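View pics/scene0.png

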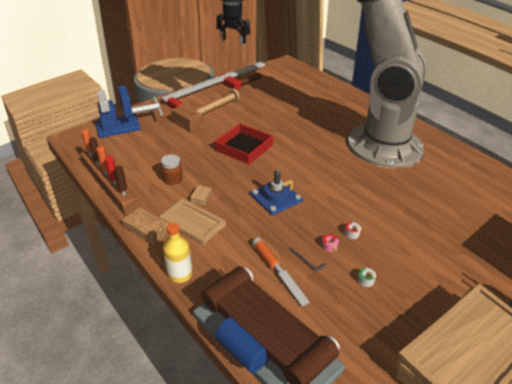

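The top view (768x576) shows the green collar at (182,329) and the red/white collar at (263,391). A pink look-alike is at (268,339), the spindle at (415,352) with its pointer towards the robot, and the tray at (581,412). Next I'll write helpers, get rough positions and look from above the red collar.

```bash
cat > h.py <<'E'
from station import r,set_gripper,optics,workorder
import cv2,numpy as np
from scipy.spatial.transform import Rotation as Ro
def ray(p,uv):
    n=cv2.undistortPoints(np.array(uv,float).reshape(-1,1,2),np.array(p["camera_matrix"]),np.array(p["D"]))[:,0]
    R=np.array(p["R"]);t=np.array(p["t"]).ravel()
    return -R.T@t,np.c_[n,np.ones(len(n))]@R
def onz(p,uv,z):
    c,d=ray(p,uv);return c+d*((z-c[2])/d[:,2])[:,None]
def tri(p1,u1,p2,u2):
    c1,d1=ray(p1,u1);c2,d2=ray(p2,u2);d1=d1[0];d2=d2[0]
    s=np.linalg.lstsq(np.c_[d1,-d2],c2-c1,rcond=None)[0]
    a=c1+s[0]*d1;b=c2+s[1]*d2
    return (a+b)/2,np.linalg.norm(a-b)
def rot(phi): # tool down, closing line at world angle phi
    y=np.array([np.cos(phi),np.sin(phi),0]);z=np.array([0,0,-1.])
    return Ro.from_matrix(np.c_[np.cross(y,z),y,z]).as_rotvec()
def snap(name,f=None):
    p=optics.camera_params(name);im,d=optics.snapshot(name)
    if f: cv2.imwrite("pics/"+f,im[:,:,::-1])
    np.savez(f"last_{f or name}.npz",im=im,d=d,**{k:np.array(v) for k,v in p.items()})
    return p,im,d
def T(): return round(r.state()["time_s"],2)
E
python3 - <<'E'
from h import *
p=optics.camera_params("top")
v=lambda x,y:(x/1.5,y/1.5)
for n,u,z in [("green",(182,329),.026),("red",(263,391),.026),("pink",(268,339),.026),("sp",(415,352),.107),("ptr",(413,370),.044),("hole1",(390,323),.012),("h2",(445,329),.012),("h3",(383,381),.012),("h4",(440,384),.012),("t1",(526,381),.04),("t2",(612,359),.04),("t3",(637,440),.04),("t4",(553,466),.04)]:
    print(n,onz(p,[v(*u)],z).round(3))
x=onz(p,[v(263,391)],.026)[0]
qs=[(a,r.solve_ik([x[0],x[1],.22],rot(np.radians(a)))) for a in (-90,90)]
for a,q in qs: print(a,None if q is None else np.round(q,2))
print(np.round(r.state()["q"],2))
E
```

```text
green [[0.548 0.377 0.026]]
red [[0.446 0.235 0.026]]
pink [[0.534 0.23  0.026]]
sp [[ 0.517 -0.017  0.107]]
ptr [[ 0.488 -0.017  0.044]]
hole1 [[0.567 0.023 0.012]]
h2 [[ 0.558 -0.072  0.012]]
h3 [[0.467 0.033 0.012]]
h4 [[ 0.464 -0.065  0.012]]
t1 [[ 0.473 -0.207  0.04 ]]
t2 [[ 0.512 -0.352  0.04 ]]
t3 [[ 0.378 -0.393  0.04 ]]
t4 [[ 0.334 -0.252  0.04 ]]
-90 [ 0.33  0.38 -1.13  1.97  0.4   1.04 -2.55]
90 [ 0.32  0.37 -1.11  1.97  0.39  1.04  0.6 ]
[ 1.09  0.43  0.07  1.61 -0.03  1.11 -0.07]
```

Run:
```python
from h import *
r.goto([.446,.235,.2],rot(np.pi/2));print(T(),r.state()["q"].round(2) if hasattr(r.state()["q"],'round') else r.state()["q"])
p,im,d=snap("wrist","w_red.png")
```

```text
3.26 [ 0.3   0.4  -1.09  1.99  0.42  1.    0.58]
```

View pics/w_red.png

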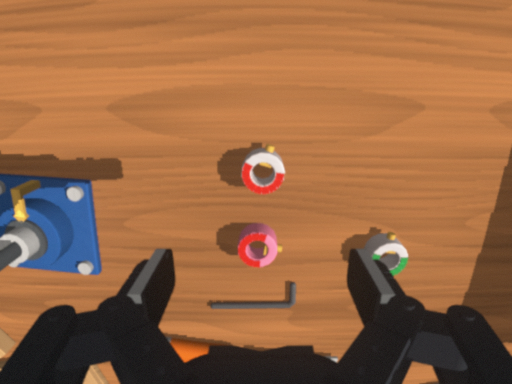

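The wrist picture shows the red/white collar on a bare metal body at (263,171), with its brass screw at (270,150). The pink-bodied look-alike is at (258,245) and the green collar at (387,255), screw at about (392,237).

```bash
cat >> h.py <<'E'
def ring(im,uv,R,hue):
    """centre/radius of the collar's top ring (coloured+white patches) and its brass screw pixel, near uv"""
    hsv=cv2.cvtColor(im,cv2.COLOR_RGB2HSV).astype(int);H,S,V=[hsv[...,i] for i in range(3)]
    yy,xx=np.mgrid[:im.shape[0],:im.shape[1]];near=np.hypot(xx-uv[0],yy-uv[1])<R
    col=((H<5)|(H>172)) if hue=="red" else (abs(H-65)<22)
    m=near&((col&(S>130)&(V>90))|((S<40)&(V>195)))
    m=cv2.morphologyEx(m.astype(np.uint8),cv2.MORPH_OPEN,np.ones((2,2)))
    hull=cv2.convexHull(cv2.findNonZero(m));e=cv2.fitEllipse(hull)
    b=near&(abs(H-24)<5)&(S>150)&(V>140)
    n,lab,st,cen=cv2.connectedComponentsWithStats(b.astype(np.uint8))
    return e,[(int(st[i,4]),cen[i].round(1)) for i in range(1,n) if st[i,4]>2]
E
python3 - <<'E'
from h import *
w=np.load("last_w_red.png.npz");top=np.load("s0.npz")["b"];pt=optics.camera_params("top")
for nm,u1,u2,hue in(("red",(263,171),(263/1.5,391/1.5),"red"),("green",(388,257),(182/1.5,329/1.5),"green")):
    e,b=ring(w["im"],u1,32,hue);e2,b2=ring(top,u2,16,hue)
    print(nm,np.round(e[0],1),np.round(e[1],1),b,"| top",np.round(e2[0],1),np.round(e2[1],1),b2)
    X,g=tri(w,e[0],pt,e2[0]);print(" tri",X.round(4),"gap",round(g,4),"wrist@.026",onz(w,[e[0]],.026).round(4))
    if b: print(" screw",[onz(w,[c],.017).round(4) for _,c in b])
E
```

```text
red [263.8 173.8] [40.7 42.7] [(17, array([270.9, 148.6])), (7, array([264.7, 164.3]))] | top [176.4 260.9] [15.9 16.5] []
 tri [0.447  0.2352 0.0231] gap 0.0051 wrist@.026 [[0.4473 0.2375 0.026 ]]
 screw [array([[0.4237, 0.2447, 0.017 ]]), array([[0.4399, 0.2385, 0.017 ]])]
green [391.  259.5] [30.5 35.5] [(6, array([392.7, 236.7]))] | top [121.7 220.3] [14.7 15.7] []
 tri [0.5451 0.3768 0.0298] gap 0.0033 wrist@.026 [[0.5473 0.3805 0.026 ]]
 screw [array([[0.5233, 0.3825, 0.017 ]])]
```

Run:
```python
from h import *
phi=np.radians(73)
set_gripper(.072,effort=40)
r.goto([.447,.2362,.10],rot(phi))
r.servo_line([.447,.2362,.025],v=.12,contact_N=10)
print(r.state()["ee_pos"],T())
set_gripper(0.03);s=r.state();print(s["opening"],s["finger_force"],T())
r.servo_line([.447,.2362,.22],v=.25);print(r.state()["opening"])
r.goto([.424,-.301,.20],rot(phi));print(T(),r.state()["q"])
p,im,d=snap("wrist","w_tray.png")
```

```text
[0.44743148 0.23649284 0.02573407] 4.87
0.04287210157241232 38.560665249824524 5.24
0.04314077253492782
8.12 [ 1.21098111  0.34346406 -0.85413795  1.96528408  0.31279254  0.96873628
  1.48132126]
```

View pics/w_tray.png

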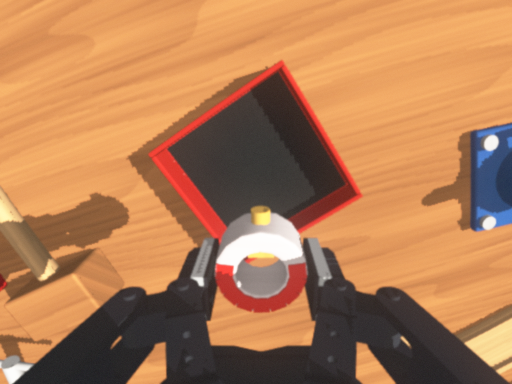

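The collar is gripped cleanly at about (260,265). The tray's top corners are near (282,64), (151,155) and (360,192), so its centre is around (255,173). I'll place the collar there, then look at the spindle.

Run:
```python
from h import *
w=np.load("last_w_tray.png.npz")
c=onz(w,[(151,155),(360,192),(282,64)],.04);C=c[:2].mean(0);print(c.round(3),C)
phi=np.radians(73)
r.goto([C[0],C[1],.10],rot(phi))
print(r.servo_line([C[0],C[1],.032],v=.12,contact_N=8),r.state()["ee_pos"])
set_gripper(.062);r.servo_line([C[0],C[1],.20],v=.3);print(T())
p,im,d=snap("wrist")
r.goto([.517,-.017,.25],rot(np.pi/2));print(T())
p,im,d=snap("wrist","w_sp.png");pt,it,_=snap("top","t_sp.png")
for a in (0,30,60,90,-90,180): 
    q=r.solve_ik([.517,-.017,.11],rot(np.radians(a)));print(a,None if q is None else np.round(q,2))
cv2.imwrite("pics/w_sp2.png",cv2.resize(im[60:320,130:390],(780,600),interpolation=cv2.INTER_CUBIC)[:,:,::-1])
t=np.load("last_wrist.npz")["im"];cv2.imwrite("pics/t.png",t[:,:,::-1])
```

```text
[[ 0.374 -0.393  0.04 ]
 [ 0.468 -0.212  0.04 ]
 [ 0.333 -0.253  0.04 ]] [ 0.42085089 -0.30211541  0.04      ]
True [ 0.42048283 -0.30216719  0.03100648]
10.31
11.53
0 [ 0.43  0.42 -0.63  2.05  0.35  0.77 -0.41]
30 [ 0.51  0.45 -0.73  2.05  0.42  0.79  0.06]
60 [ 0.59  0.48 -0.83  2.04  0.49  0.82  0.52]
90 [ 0.66  0.52 -0.93  2.04  0.56  0.86  0.98]
-90 [-0.87  0.58  1.02  2.12 -0.7   0.82 -0.98]
180 [ 0.85  0.69 -1.23  2.03  0.78  1.01  2.36]
```

View pics/w_sp2.png

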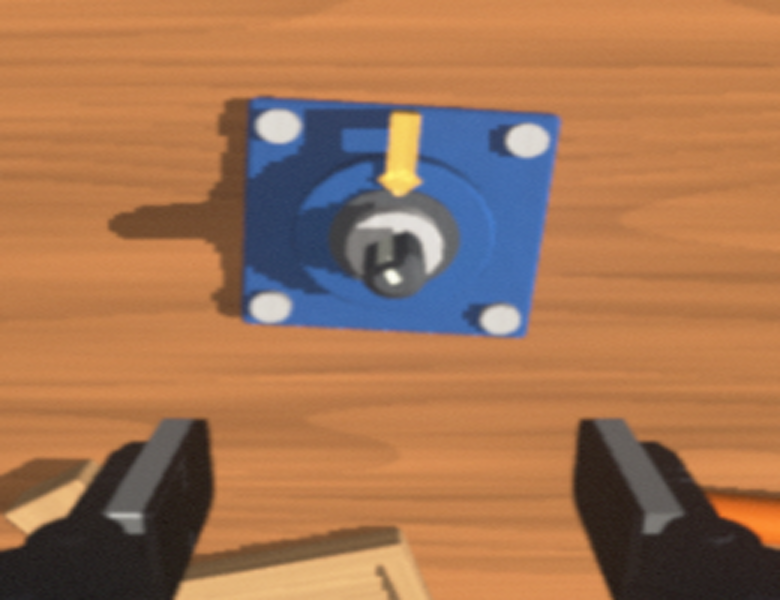

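View pics/t.png

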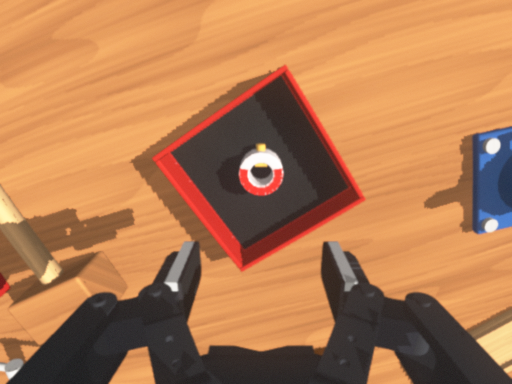

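Red collar rests near the centre of the tray at (262,170). In the spindle crop the pointer comes from the robot side and the shaft top is at about (392,278), with its stripe unclear. I'll take a closer look at the flat.

Run:
```python
from h import *
w=np.load("last_w_sp.png.npz");tp=np.load("last_t_sp.png.npz")
b=np.array([(278,126),(527,140),(500,320),(270,308)],float);b=b/[3,600/260]+[130,60]
B=onz(w,b,.015);print(B.round(4),B.mean(0));e=(B[3]-B[0])+(B[2]-B[1]);f=(B[1]-B[0])+(B[2]-B[3]);print("yaw",np.arctan2(e[1],e[0]),np.arctan2(f[1],f[0])-np.pi/2)
u=(130+392/3,60+278*260/600);x=onz(w,[u],.107)[0];print("shaft",x)
r.servo_line([x[0],x[1],.175],v=.2);p,im,d=snap("wrist","w_sp3.png");print(T())
c=im[150:290,190:330]
cv2.imwrite("pics/sp3.png",np.hstack([cv2.resize(cv2.convertScaleAbs(c,alpha=g),(400,400),interpolation=cv2.INTER_CUBIC) for g in(1,2)])[:,:,::-1])
t=tp["im"][200:270,240:310];cv2.imwrite("pics/tsp.png",cv2.resize(t,(560,560),interpolation=cv2.INTER_CUBIC)[:,:,::-1])
```

```text
[[ 0.4649 -0.0617  0.015 ]
 [ 0.4719  0.0327  0.015 ]
 [ 0.5669  0.0256  0.015 ]
 [ 0.5599 -0.0689  0.015 ]] [ 0.51589181 -0.01806435  0.015     ]
yaw -0.07492819955418825 -0.0743797455258437
shaft [ 0.5148254  -0.01867619  0.107     ]
12.2
```

View pics/sp3.png

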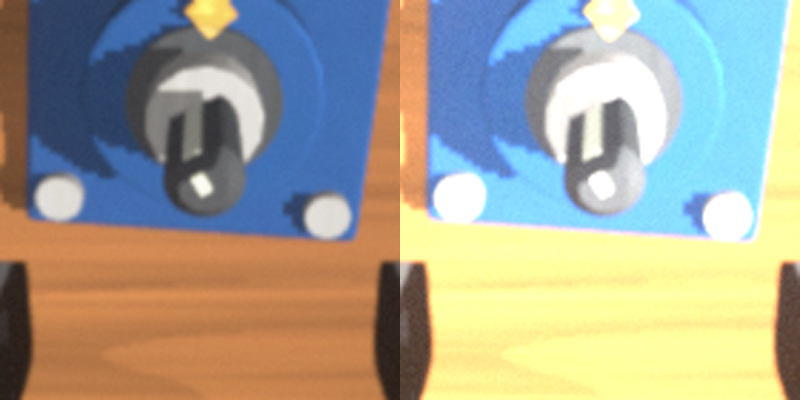

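The close view shows the white top stripe at about (202,185), tilted about 30° left of the pointer direction, with the flat's stripe on the left face. So the flat's normal is at roughly 0.52 rad from -x in world. I'll triangulate the top, then grip, turn and release.

Run:
```python
from h import *
w=np.load("last_w_sp.png.npz");w3=np.load("last_w_sp3.png.npz")
X,g=tri(w,(260.7,180.5),w3,(260.7,214.75));print("stripe",X.round(4),g,onz(w3,[(260.7,214.75)],.107))
c=np.array([.5158,-.0182]);yaw=-.075
r.goto([*c,.175],rot(.53));set_gripper(.05,effort=30)
hit=r.servo_line([*c,.098],v=.12,contact_N=8);print(hit,T(),r.state()["ee_pos"])
if not hit:
    set_gripper(.0);s=r.state();print(s["opening"],s["finger_force"],s["wrist_force"],s["ft_torque"],T())
```

```text
stripe [ 0.516  -0.0186  0.1032] 5.78852355265322e-05 [[ 0.51437293 -0.01859384  0.107     ]]
False 14.18 [ 0.51615236 -0.01802227  0.09844461]
0.015172856272220033 30.78403693099972 [4.8458878  2.00507664 4.80876339] [ 0.36606627 -0.83780918 -0.07990726] 14.58
```

Opening of about 16 mm: the fingers sit squarely on the flat. Turning.

Run:
```python
from h import *
c=np.array(r.state()["ee_pos"]);yaw=-.075
for f in np.linspace(.53,yaw,4)[1:]: r.servo_line([.5158,-.0182,.098],v=.1,attitude=rot(f))
r.wait(.25);s=r.state();print(s["opening"],s["finger_force"],s["wrist_force"],s["ft_torque"],s["ee_pos"],s["eef_rot"],rot(yaw),T())
```

```text
0.01568247816860148 31.501086800817575 [ 3.66766328 -4.23126397  7.72865425] [-0.7943714  -0.84328576 -0.07904241] [ 0.51678457 -0.01891685  0.0987502 ] [2.30198969e+00 2.13496919e+00 1.38115691e-03] [2.30316423 2.13659517 0.        ] 15.88
```

Run:
```python
from h import *
set_gripper(.045);r.wait(.15);s=r.state();print(s["ee_pos"],s["wrist_force"],T())
r.servo_line([.5158,-.0182,.18],v=.25)
r.goto([.5158,-.0182,.2],rot(np.pi/2-.075));s=r.state();print(s["ee_pos"],T())
p,im,d=snap("wrist","w_sp4.png")
c=im[130:270,190:330]
cv2.imwrite("pics/sp4.png",cv2.resize(c,(560,560),interpolation=cv2.INTER_CUBIC)[:,:,::-1])
r.goto([.546,.378,.17],rot(np.pi/2));print(T(),r.state()["q"])
p,im,d=snap("wrist","w_gr.png")
e,b=ring(im,(262,190),60,"green");print(e,b)
cv2.imwrite("pics/both.png",np.hstack([cv2.resize(c,(400,400),interpolation=cv2.INTER_CUBIC),cv2.resize(im[100:300,160:360],(400,400),interpolation=cv2.INTER_CUBIC)])[:,:,::-1])
```

```text
[ 0.51568227 -0.01815427  0.09790686] [ 0.56976377 -0.46085867  0.05926901] 16.43
[ 0.5155598  -0.01818874  0.19954497] 18.27
19.79 [-0.07316703  0.65104136 -0.90410924  1.66329409  0.56211813  1.10832956
  0.43077741]
((264.17694091796875, 181.4855194091797), (43.290164947509766, 46.486167907714844), 49.308258056640625) [(10, array([266.8, 152.8])), (15, array([264.3, 172.5]))]
```

View pics/both.png

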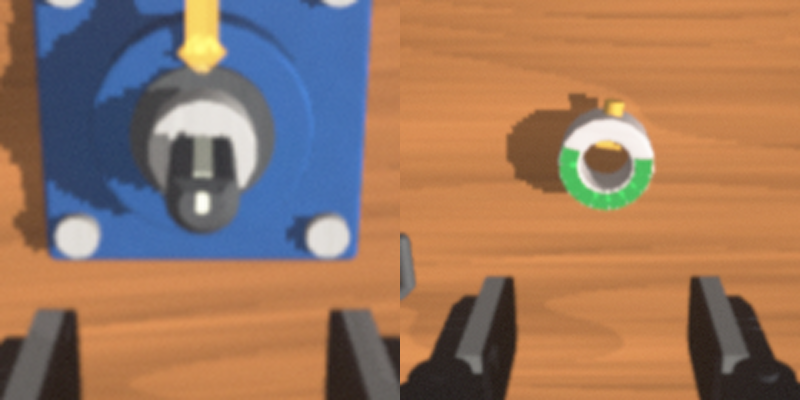

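The flat now faces the pointer (stripes vertical at x≈203 in the left panel). In the right panel the green collar is at (607,163) with its screw at (616,107), slightly right of up. Next I'll grasp the green collar.

Run:
```python
from h import *
w=np.load("last_w_gr.png.npz");t0=np.load("last_w_red.png.npz")
c0=(264.18,181.49);C=onz(w,[c0],.026)[0];S=onz(w,[(266.8,152.8)],.0165)[0]
X,g=tri(w,c0,optics.camera_params("top"),(121.7,220.3));print(C,S,"tri",X.round(4),g,onz(optics.camera_params("top"),[(121.7,220.3)],.026))
d=(S-C)[:2];P=onz(w,[(264.3,172.5)],.022)[0];d2=(P-C)[:2];print(np.hypot(*d),np.arctan2(d[1],d[0]),np.hypot(*d2),np.arctan2(d2[1],d2[0]))
sc=np.arctan2(d[1],d[0])%(2*np.pi)
w4=np.load("last_w_sp4.png.npz");print("stripe4",onz(w4,[(190+203*.35,130+203*.35)],.107))
phi=sc-np.pi/2;print("phi",phi)
set_gripper(.07,effort=60)
r.goto([C[0],C[1],.10],rot(phi))
print(r.servo_line([C[0],C[1],.0255],v=.12,contact_N=10),r.state()["ee_pos"])
set_gripper(.03);s=r.state();print(s["opening"],s["finger_force"],s["wrist_force"],T())
r.servo_line([C[0],C[1],.22],v=.25)
p,im,dd=snap("wrist","w_gh.png");s=r.state();ee=np.array(s["ee_pos"]);print(ee,T())
e,b=ring(im,(262,265),75,"green");print(e,b)
o=onz(p,[e[0]],ee[2]+.0005)[0]-ee;R=Ro.from_rotvec(s["eef_rot"]).as_matrix();print("offset tool",R.T@o)
for n,u in b: 
    q=R.T@(onz(p,[u],ee[2]-.010)[0]-ee);print(n,q)
```

```text
[0.5466014  0.37949512 0.026     ] [0.52228694 0.38193662 0.0165    ] tri [0.5468 0.3786 0.022 ] 0.0028000745540631483 [[0.54569467 0.37632413 0.026     ]]
0.024436732347044462 3.0415145420826453 0.007300260792004768 3.1226481996602864
stripe4 [[ 0.51423263 -0.01777106  0.107     ]]
phi 1.4707182152877487
False [0.54671776 0.37992646 0.0259439 ]
0.04225338658248783 59.629427287727594 [-2.30024057 -1.94885433 10.23723159] 21.75
[0.54612039 0.37877495 0.2181391 ] 22.73
((261.6911315917969, 272.05780029296875), (80.43311309814453, 106.41059875488281), 46.384796142578125) [(35, array([261.7, 218.7])), (4, array([269.8, 214.2]))]
offset tool [ 0.00180749  0.00050832 -0.00049761]
35 [0.0239722  0.00053161 0.0100423 ]
4 [0.02626005 0.00429673 0.01004   ]
```

View pics/w_gh.png

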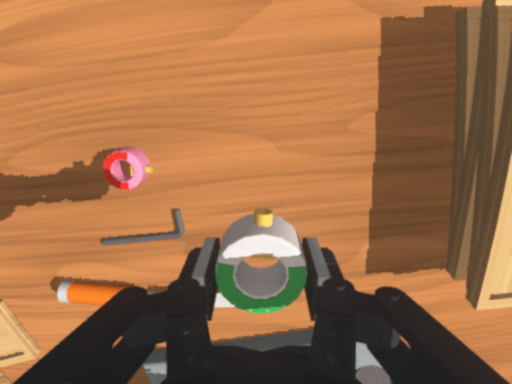

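The green collar is held squarely between the fingers, ring centre about (261,274) and screw at (264,217), so the screw is about 3° off the tool's x axis. I'll allow for that and go to the shaft.

Run:
```python
from h import *
phi=np.pi/2-.075+.05;x,y=.5156,-.0181
r.goto([x,y,.22],rot(phi));r.servo_line([x,y,.142],v=.15);r.wait(.2);s=r.state();print(s["ee_pos"],s["wrist_force"],T())
h=r.servo_line([x,y,.122],v=.03,contact_N=5);s=r.state();print(h,s["ee_pos"],s["wrist_force"],s["ft_torque"],s["opening"],T())
snap("wrist","w_in.png")
```

```text
[ 0.51608772 -0.01812025  0.14288098] [-0.5821347   0.81118093 -1.98209672] 25.07
False [ 0.51555439 -0.01798416  0.12199958] [-1.5706938   0.44049786 -1.74983092] [0.05686415 0.18798713 0.02094908] 0.042059139635793295 25.89
```

View pics/w_in.png

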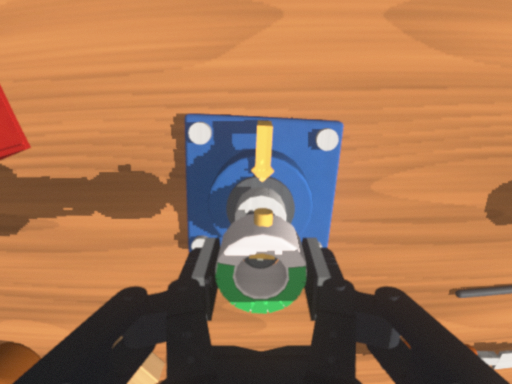

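Screw (264,217) lines up with the pointer and the collar is over the shaft tip with no resistance. Going on down.

Run:
```python
from h import *
x,y=.5156,-.0181
for z in(.112,.100,.090):
    h=r.servo_line([x,y,z],v=.04,contact_N=12);s=r.state();print(h,s["ee_pos"],s["wrist_force"],s["ft_torque"],T())
    if h: break
```

```text
False [ 0.51554373 -0.01804863  0.11173062] [-0.91053796  0.19659011 -3.08332423] [ 0.07026909  0.32681654 -0.03452669] 26.34
False [ 0.51553502 -0.01805395  0.09984693] [-0.83034049 -0.27842322 -2.68601064] [0.06676602 0.45411437 0.00753126] 26.79
False [ 0.51555368 -0.01804077  0.08996834] [-1.85562384  0.67481583 -2.46448462] [ 0.04606524  0.4696656  -0.01571604] 27.19
```

Run:
```python
from h import *
x,y=.5156,-.0181
for z in(.086,.083,.080,.078):
    h=r.servo_line([x,y,z],v=.03,contact_N=14);r.wait(.15);s=r.state();print(h,s["ee_pos"],s["wrist_force"],s["opening"],s["finger_force"],T())
    if s["wrist_force"][2]>10: break
```

```text
False [ 0.51557821 -0.01804363  0.086158  ] [-4.43819902  0.36534086  0.77818741] 0.04231315922436394 61.372223971411586 27.62
False [ 0.51559905 -0.01807988  0.08308964] [-4.79294828  1.94990352  3.2330093 ] 0.042324505784407974 61.557752061635256 28.02
False [ 0.51570512 -0.0180097   0.0806062 ] [-8.97936804 -0.9791108  17.90027858] 0.042645889914317475 62.85329354926944 28.43
```

Run:
```python
from h import *
r.wait(.5);p,im,d=snap("wrist");e,b=ring(im,(262,255),60,"green");print(np.round(e[0],1),b)
s=r.state();print(s["ee_pos"],s["wrist_force"],s["finger_force"],T())
R=Ro.from_rotvec(s["eef_rot"]).as_matrix();print("tool x angle",np.arctan2(R[1,0],R[0,0]))
for n,u in b: print(n,onz(p,[u],.071).round(4))
print(workorder.hand_in())
```

```text
[264. 270.] [(10, array([260.6, 217.1])), (4, array([259.5, 222.5]))]
[ 0.51569563 -0.01797936  0.08061108] [-9.24919175  1.33654423 16.78996055] 62.852314906194806 28.98
tool x angle 3.116630142698915
10 [[ 0.4904 -0.0174  0.071 ]]
4 [[ 0.4932 -0.018   0.071 ]]
the job is handed in; nothing more can be done
None
```

The job is handed in at about 29 s, verdict not shown: the red collar is in the tray, the flat was turned to the pointer, and the green collar is gripped and pressed down to what the force reading (about 17 N) indicates is the sleeve's stop.

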